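# Open the slotted purge valve under its guard

## Task

Open the purge valve: swing its hinged guard up and over past its balance point so that it stays open by itself, then take the flat screwdriver out of its stand, seat the blade in the valve's slot and turn the slot anticlockwise until it lies in line with the pipe, turning it only with the blade seated. Then put the screwdriver back in its stand, blade down and fully home, without dropping it; leave the guard open and the jar, beaker and bottle where they are.

Things in the scene. Friction and masses are not known exactly. Their poses are not given: they have to be found in the camera images.
- unit: Valve unit fixed to the bench: grey base plate 190 x 130 x 35 mm (x, y, z), on it a brass valve block with a level copper pipe (22 mm thick, 250 mm long, along the unit's x axis, axis 50 mm above the bench). Origin at the centre of its underside; z up. The valve's spindle is upright on the unit's z axis; the guard covers it at the start.
- guard (a joint): Hinged aluminium guard plate over the valve, 104 mm along the hinge, 0.25 kg in all. rad: 0 = closed, lying level 92 mm above the bench; grows as the free edge swings up and over towards the unit's -y side; stop at 2.05. It falls by its own weight to one side or the other of its balance point at about 1.6 (plate upright); not sprung, lightly damped. A steel loop handle continues its free edge in the plane of the plate.
- guard_hinge (a point): Middle of the guard's hinge line, which is parallel to the unit's x axis (pipe), on the unit's -y side: 55 mm from the spindle axis, 92 mm above the bench. The point turns with the guard: its x axis lies along the hinge, its y axis points from hinge to handle.
- guard_bar (a point): Middle of the outer bar of the guard's loop handle: round steel bar 10 mm thick, parallel to the hinge and 155 mm from it; 80 mm of it is free between the loop's legs and there are 59 mm of open space between bar and plate edge (the plate ends 91 mm from the hinge). With the guard closed it is 92 mm above the bench and 100 mm to the unit's +y side of the spindle axis, with nothing under it but the bench.
- spindle (a joint): Slotted valve spindle (steel, 45 mm round head inside a brass collar). rad: 0 = slot square across the pipe (shut), pi/2 = slot in line with the pipe (open); grows anticlockwise seen from above; stops at 0 and pi/2; steady friction of about 0.08 N m, stays where it is left. Starts somewhere from 0.2 to 0.7.
- slot (a point): Centre of the slot's floor, on the spindle axis, 69 mm above the bench; z up; its x axis lies along the slot and turns with the spindle. The slot is 7 mm wide and 32 mm long, closed at its ends, 10 mm deep to the top of the head (79 mm above the bench; the collar's top is 4 mm lower); its long edges have sloping lead-ins in the upper 3 mm that widen it to about 17 mm.
- driver: Large flat screwdriver, 162 mm long, 0.12 to 0.25 kg, standing blade down in its stand. Origin at the middle of the blade's tip edge; z runs from the tip to the handle's end, x along the blade's width. Blade 24 mm wide (x), 4 mm thick (y), 22 mm long; shank 10 mm round; black flange 48 x 34 x 6 mm whose underside is 67 mm from the tip; above it a wooden handle with flat sides, 36 mm (x, same way as the blade's width) by 26 mm (y), from 73 to 160 mm from the tip.
- driver_grip (a point): Point in the middle of the driver's handle, 115 mm from the tip, axes as driver.
- driver_tip (a point): Middle of the blade's tip edge (the driver's origin), axes as driver.
- stand: Fixed grey block, 90 x 75 x 80 mm (x, y, z), origin at the centre of its underside. In its top is an upright rectangular pocket right through, 34 mm (x) by 20 mm (y), with small chamfers. The driver stands in it with its flange resting on the block's top, blade width along the stand's x axis (either way round), tip 13 mm above the bench.
- stand_mouth (a point): Centre of the pocket's mouth, on the stand's top, 80 mm above the bench; axes as stand.
- jar: Bystander: amber glass jar 66 mm across, 85 mm tall, loose; origin under its centre.
- beaker: Bystander: glass beaker 76 mm across, 95 mm tall, loose; origin under its centre.
- flask: Bystander: white plastic bottle 60 mm across, 130 mm tall, loose; origin under its centre.
Mind the look-alikes: they are no part of the job. What is shaped like the driver but green or white is not meant. Leave any blue look-alike of the stand alone.

How it is judged:
On the way, in this order (a step that is already met when the one before it is completed fails the run):
1. the guard stands open past its balance point, let go (value of joint guard above 1.8 rad and contact force between the fingers and guard below 0.3 N and velocity of joint guard below 0.2 rad/s), for 0.2 s.
2. the screwdriver is lifted out of its stand (z of driver_tip in the frame of stand above 0.082 m), for 0.05 s.
3. the blade is seated in the valve's slot (tip within 4 mm of the slot's floor and 7 mm of its centre) (horizontal distance between driver_tip and slot below 0.007 m and z of driver_tip in the frame of slot below 0.004 m and value of joint spindle below 1.2 rad), for 0.1 s.
4. the slot is turned in line with the pipe (within 0.17 rad) with the blade still seated (value of joint spindle above 1.4 rad and horizontal distance between driver_tip and slot below 0.007 m and z of driver_tip in the frame of slot below 0.004 m), for 0.2 s.
At the end, for the whole second after the job is handed in: The guard is past its balance point and stays open (joint above 1.8 rad), the slot is within 0.17 rad (10 degrees) of the pipe's line, and the screwdriver stands released and at rest in its stand's pocket, blade down, flange down on the stand's top (within 4 mm), upright within 0.1 rad (value of joint guard above 1.8 rad and value of joint spindle above 1.4 rad and z of driver_tip in the frame of stand between 0.009 and 0.017 m and horizontal distance between driver_tip and stand below 0.012 m and angle between driver's own z axis and vertical below 0.1 rad and linear speed of driver below 0.02 m/s); the robot touches nothing.
It fails at once if the spindle is turned without the blade seated in its slot (velocity of joint spindle above 0.25 rad/s and (horizontal distance between driver_tip and slot above 0.009 m or z of driver_tip in the frame of slot above 0.0075 m)).
It fails at once if the screwdriver is dropped (falls free faster than 0.5 m/s) (linear speed of driver above 0.5 m/s and contact force between the fingers and driver below 0.1 N).
It fails at once if the jar, beaker or bottle is moved more than 30 mm or tipped (distance of any of jar, beaker, flask from where it was at the start of the episode above 0.03 m or angle between any of jar, beaker, flask's own z axis and vertical above 0.4 rad).
It also fails if it takes over 72 s, if anything falls off the work surface, if the arm or the gripper's body presses on something with over 40 N, if the wrist force passes 120 N, or if a joint passes its speed limit or range.

## Robot

A 6-joint arm with a two-finger parallel gripper is mounted at the origin on the work surface. World frame = base frame: x ahead of the robot, y to its left, z up, the work surface at z = 0. Lengths are in m, angles in rad, forces in N, time in s.
With the tool pointing down it reaches from about 0.4 to 0.825 m from the base axis. Payload 7 kg.
Tool frame: the origin (TCP) lies at the very end of the fingers, on their centre line; the grasp point (between the pads) lies 19 mm behind it; y points along the fingers, z is the direction in which the jaws open and shut, and the axes are right-handed (so a half turn about y gives the same grasp; the last joint's range is limited). The gripper opens to 88 mm and grips with 3 to 60 N. Pads are 19 mm wide; open, the fingers measure 130 mm over their backs; the gripper's body (78 mm by 193 mm) begins 47 mm behind the grasp point.
Start: joints at [-0.883, 0.359, 0.012, 0, -1.224, -0.288], TCP at [0.263, -0.622, 0.227] pointing down, gripper open.
Joint ranges: [-3.07, 3.07], [-1.43, 2.12], [-1.02, 1.25], [-3.03, 1.67], [-3.05, -0], [-3.03, 3.03]. Speed limits (rad/s): [2.39, 2.39, 3.01, 3.14, 3.14, 3.14].

## Interface

Orientations are given as [roll, pitch, yaw] about the fixed x, y, z axes, in that order (R = Rz(yaw) Ry(pitch) Rx(roll)).
In Python, from station import get_state, grab_frame, job_done, regions_of gives the robot as it stands.
- The arm moves only by the tool drive_tool, never from a script. Its argument "rows" is a list of rows, each a list of 3 entries, a list of its own where there are three numbers: the shift along the world's x, y, z as a fraction of full scale, then the turn about the world's z as a fraction of full scale, then the opening, from 0 (shut) to 1 (fully open). A call has 1 to 12 rows; each row is the pose to reach, as a shift and turn from the pose commanded when the call began; what a row does not reach only later rows make up. Full scale, the value 1, is 30 cm for a shift and 90 degrees for a turn. A row lasts 1/10 s, in which the tool goes at most 50 mm and 8.59 degrees, less where a joint would pass 70% of its speed; a pose out of reach is approached as far as the arm can. A call with a number of a shift or a turn outside -1 to 1 is refused whole. A call with a gripper value outside its range is refused whole. The fingers move at their own pace and stop on an object; "newtons" is the grip in N (left out, the last holds). Time passes only in rows, so rows that repeat a pose let the fingers close. It gives the time, the measured TCP pose, the force and the opening at its end, in the units of the state.
- get_state(): the state, without advancing time (a new reading comes with each control period).
- grab_frame(name): name is "side" or "top" or "wrist"; returns a dict with "img" (400x640x3 uint8, blue, green, red), "fx", "fy", "cx", "cy" (pixels), "T" (4x4, takes a point from camera to world coordinates); the wrist camera has in their place "hand_eye" (4x4, takes a point from camera to tool coordinates, whose origin is the TCP and whose axes are the tool frame's). Camera axes: x right, y down, z forward; pixel columns grow to the right and rows downward; lengths in m; the calibration is good to about 2 mm. A picture is of the moment at which its call begins: read the wrist's pose just before it. There is no depth.
- job_done(): hands the job in, once; it reports no verdict.
Trained networks look in a picture, given as the dict that the camera call returned (one of the last four; its "shot" number tells which), for a name from the list of things; names that differ only in an ending like _2 or _b are one class to them, and where a whole thing is asked for, a point or a joint stands for the part that bears it (a point fixed in the world has none). Each returns a list of dicts, best first, with "confidence" (0 to 1); they miss things now and then, are a little off and sometimes report something else, mostly with a low value. They report only what shows in the picture. A call takes as long as a camera call. They do not tell look-alikes from the thing itself.
- regions_of(picture, thing): "pixels" (400x640 bool, what is visible of it) and "box" ([left, top, right, bottom] in pixels, round what is visible of it).
The state is a dict: "t": time; "q": joint angles; "qd": joint speeds; "joint_efforts": joint torques, N m; "eef_pos": TCP position; "ee_rot": TCP orientation; "force": force on the tool from outside, world axes, zero at the start; "moment": the same for the moment, N m; "width": finger opening in m.
Only numpy, scipy, OpenCV 4.12 (cv2) and the standard library are available. Lean on these libraries where they do the work, as an engineer would, in place of code of your own. Each camera call takes 0.05 s, during which the arm holds its last target. There are 200 camera calls.

## Working session

There is one attempt and no reset: what is moved stays moved. The work goes in short steps, Python scripts to look and compute and a tool call to move; the robot and the scene stay as the last step left them, time stands still between calls to the robot, and variables do not carry over. Pictures are saved under pics/ and viewed, about 8 in all and at most 12, crops included, and the job is handed in when it is done.

Besides the shell and the picture viewer there is one more tool, called after "Call:" as name(argument=value, ...) on one line, values as JSON. drive_tool: Moves the arm, as the interface text tells. Its arguments: {"type":"object","properties":{"rows":{"type":"array"},"newtons":{"type":"number"}},"required":["rows"]}

```bash
mkdir -p pics; ls; cat > h.py <<'E'
import numpy as np, cv2
from station import get_state, grab_frame, job_done, regions_of
from scipy.spatial.transform import Rotation as R
def camT(f,s=None):
    if 'T' in f: return np.array(f['T'])
    T=np.eye(4);T[:3,:3]=R.from_euler('xyz',s['ee_rot']).as_matrix();T[:3,3]=s['eef_pos'];return T@np.array(f['hand_eye'])
def ray(f,T,u,v,z):
    d=T[:3,:3]@np.array([(u-f['cx'])/f['fx'],(v-f['cy'])/f['fy'],1]);o=T[:3,3]
    return o+d*(z-o[2])/d[2]
def proj(f,T,p):
    c=np.linalg.inv(T)@np.append(p,1);return np.array([f['fx']*c[0]/c[2]+f['cx'],f['fy']*c[1]/c[2]+f['cy']])
E
python3 - <<'E'
from h import *
s=get_state();print(s['t'],s['eef_pos'],s['ee_rot'],s['width'],s['force'])
t=grab_frame('top');d=grab_frame('side')
cv2.imwrite('pics/top.png',t['img']);cv2.imwrite('pics/side.png',d['img'])
print(np.round(t['T'],3),np.round(d['T'],3),t['fx'])
for n in ['unit','guard','driver','stand','jar','beaker','flask','spindle']:
    for f,nm in((t,'top'),(d,'side')):
        for r in regions_of(f,n): 
            ys,xs=np.nonzero(r['pixels']); print(n,nm,round(r['confidence'],2),r['box'],round(xs.mean()),round(ys.mean()))
E
```

```text
pics
0.0 [ 0.26249893 -0.62131935  0.22560809] [-1.56911292e+00  1.32291103e-04  3.99658585e-01] 0.08781961700299692 [-0.07746314 -0.004344   -0.54544863]
[[ 0.018 -0.986  0.164  0.44 ]
 [-1.    -0.017  0.005  0.043]
 [-0.002 -0.164 -0.986  1.102]
 [ 0.     0.     0.     1.   ]] [[ 0.999 -0.008  0.053  0.535]
 [-0.05  -0.508  0.86  -0.715]
 [ 0.021 -0.862 -0.507  0.52 ]
 [ 0.     0.     0.     1.   ]] 511.282577480322
unit top 0.83 [364.8, 168.7, 455.8, 291.8] 413 230
unit side 0.59 [234.9, 211.8, 375.3, 316.5] 304 274
guard top 0.8 [365.9, 196.7, 454.8, 253.8] 418 227
guard side 0.88 [273.9, 216.8, 342.3, 277.7] 305 249
guard side 0.26 [251.1, 159.9, 294.1, 205.4] 273 183
driver top 0.92 [268.5, 299.5, 300.6, 324.6] 284 313
driver top 0.87 [233.9, 247.6, 260.6, 274.2] 246 261
driver top 0.77 [225.3, 177.7, 253.3, 208.7] 240 192
driver side 0.93 [212.3, 147.2, 238.5, 213.3] 225 173
driver side 0.93 [316.1, 131.1, 337.6, 194.0] 325 156
driver side 0.91 [259.4, 124.8, 282.0, 173.5] 271 150
stand top 0.69 [161.0, 290.6, 208.9, 336.9] 184 313
stand top 0.62 [228.0, 236.9, 269.4, 288.2] 251 261
stand side 0.91 [218.4, 137.5, 252.7, 181.8] 241 158
stand side 0.57 [251.6, 159.5, 291.2, 206.8] 273 183
jar top 0.87 [155.6, 181.9, 196.2, 214.8] 175 196
jar side 0.47 [312.4, 135.9, 317.9, 166.5] 314 152
beaker top 0.75 [346.4, 95.5, 382.4, 143.2] 363 119
beaker side 0.74 [397.0, 200.7, 433.5, 259.0] 414 228
flask top 0.75 [236.1, 104.1, 268.0, 147.1] 252 124
flask side 0.66 [374.0, 145.8, 399.3, 197.1] 387 174
```

```bash
python3 - <<'E'
import cv2,numpy as np
a=cv2.imread('pics/top.png')[80:350,140:490];b=cv2.imread('pics/side.png')[100:340,180:480]
a=cv2.resize(a,None,fx=2.2,fy=2.2);cv2.imwrite('pics/top2.png',a)
b=cv2.resize(b,None,fx=2.4,fy=2.4);cv2.imwrite('pics/side2.png',b)
E
```

```text
(no output)
```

View pics/top2.png

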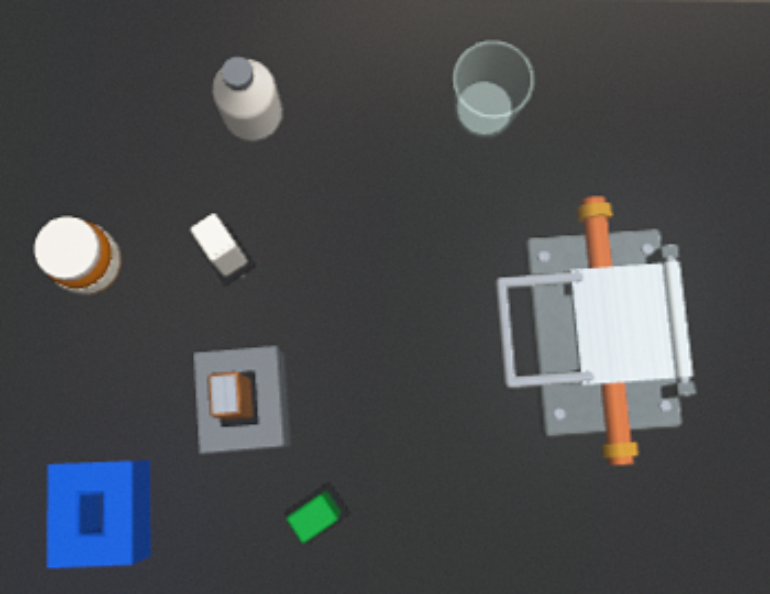

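View pics/side2.png

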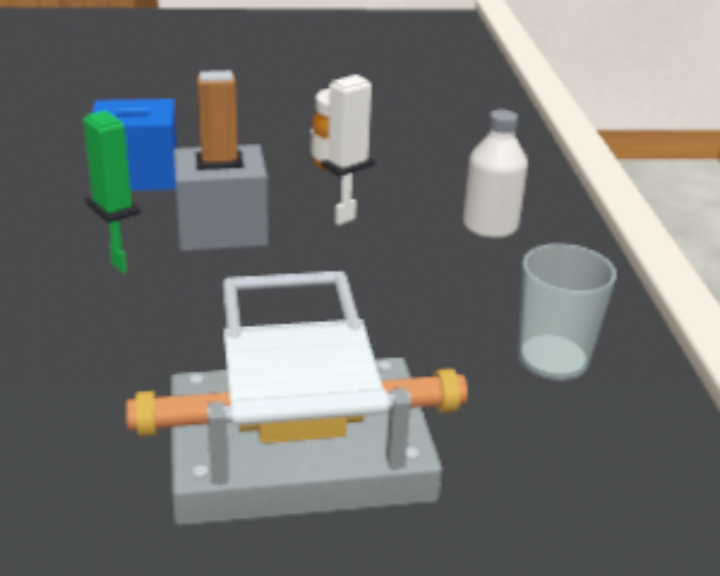

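```bash
python3 - <<'E'
from h import *
t=grab_frame('top');T=camT(t)
def w(u,v,z): return ray(t,T,u/2.2+140,v/2.2+80,z)
A=lambda n,*a:print(n,np.round(w(*a),4))
A('bar1',502.5,284,.092);A('bar2',511,381,.092)
A('pipe1',594,199,.05);A('pipe2',622,461,.05)
A('hinge1',671,262,.092);A('hinge2',685,378,.092)
for p in((194,353),(278,347),(285,444),(201,452)):A('stand',*p,.08)
for p in((208,375),(237,372),(240,414),(211,417)):A('drvtop',*p,.175)
A('bottle',252,118,0);A('jar',85,265,0);A('beaker',485,108,0);A('whitetop',214,232,.16);A('greentop',313,515,.16)
for n in('driver','guard','stand'):
  for r in regions_of(t,n):
    m=r['pixels'].astype(np.uint8);c=cv2.findContours(m,0,2)[0];print(n,round(r['confidence'],2),cv2.minAreaRect(max(c,key=cv2.contourArea)))
E
```

```text
bar1 [ 0.5884 -0.0652  0.092 ]
bar2 [ 0.5009 -0.0727  0.092 ]
pipe1 [ 0.6782 -0.1571  0.05  ]
pipe2 [ 0.4319 -0.1795  0.05  ]
hinge1 [ 0.6113 -0.2183  0.092 ]
hinge2 [ 0.5063 -0.2282  0.092 ]
stand [0.5219 0.2138 0.08  ]
stand [0.5287 0.1376 0.08  ]
stand [0.4418 0.1286 0.08  ]
stand [0.4334 0.2036 0.08  ]
drvtop [0.4964 0.1856 0.175 ]
drvtop [0.4993 0.1619 0.175 ]
drvtop [0.4652 0.1581 0.175 ]
drvtop [0.4623 0.1817 0.175 ]
bottle [0.7677 0.1789 0.    ]
jar [0.6138 0.3393 0.    ]
beaker [ 0.7822 -0.0573  0.    ]
whitetop [0.6189 0.188  0.16  ]
greentop [0.3848 0.0972 0.16  ]
driver 0.88 ((245.0, 261.0), (24.0, 22.0), 90.0)
driver 0.69 ((240.15383911132812, 192.2307586669922), (31.063207626342773, 16.086305618286133), 56.30992889404297)
driver 0.64 ((283.2307434082031, 312.84613037109375), (18.859806060791016, 26.625612258911133), 56.3099365234375)
guard 0.7 ((408.5681457519531, 228.10882568359375), (52.43125534057617, 85.60517883300781), 84.50768280029297)
guard 0.4 ((248.97567749023438, 260.6349792480469), (45.43247604370117, 41.773929595947266), 86.18592071533203)
stand 0.84 ((249.12069702148438, 261.0517578125), (46.62528991699219, 40.753082275390625), 86.633544921875)
stand 0.69 ((184.5, 313.0), (48.0, 47.0), 90.0)
```

Call:
drive_tool(rows=[[[0.15, 0.3, 0], -0.05, 1], [[0.3, 0.6, 0], -0.1, 1], [[0.47, 0.93, 0], -0.197, 1], [[0.47, 0.93, 0], -0.197, 1], [[0.47, 0.93, 0], -0.197, 1], [[0.47, 0.93, 0], -0.197, 1], [[0.47, 0.93, 0], -0.197, 1], [[0.47, 0.93, 0], -0.197, 1]])

```text
t: 1.9
eef_pos: [0.4049, -0.3408, 0.2271]
ee_rot: [-1.571, -0.001, 0.094]
force: [-0.3, -1.2, 0.3]
width: 0.0879
```

Call:
drive_tool(rows=[[[0.15, 0.3, 0], 0, 1], [[0.3, 0.6, 0], 0, 1], [[0.475, 0.91, 0], 0, 1], [[0.475, 0.91, 0], 0, 1], [[0.475, 0.91, 0], 0, 1], [[0.475, 0.91, 0], 0, 1], [[0.475, 0.91, 0], 0, 1], [[0.475, 0.91, 0], 0, 1], [[0.475, 0.91, 0], 0, 1]])

```text
t: 2.8
eef_pos: [0.5458, -0.0706, 0.2263]
ee_rot: [-1.571, 0.001, 0.09]
force: [-0.5, 0.2, -0.3]
width: 0.0875
```

```bash
python3 - <<'E'
from h import *
s=get_state();print(s['t'],s['eef_pos'],s['ee_rot'],s['force'])
f=grab_frame('wrist');T=camT(f,s);cv2.imwrite('pics/w1.png',f['img'])
print(np.round(T,3),f['fx'])
for r in regions_of(f,'guard'):print(r['confidence'],r['box'])
print(proj(f,T,[.546,-.069,.092]),proj(f,T,[.555,-.168,.079]))
E
```

```text
2.8 [ 0.54584087 -0.0706046   0.22632489] [-1.57099495e+00  7.34621272e-04  9.00361611e-02] [-0.45299729  0.24240404 -0.2860655 ]
[[-0.09   0.966  0.243  0.48 ]
 [ 0.996  0.087  0.022 -0.076]
 [ 0.     0.244 -0.97   0.384]
 [ 0.     0.     0.     1.   ]] 330.1841739280895
0.78 [135.4, 129.8, 328.3, 242.9]
[319.39796093 187.39503715] [214.18252127 184.42100747]
```

View pics/w1.png

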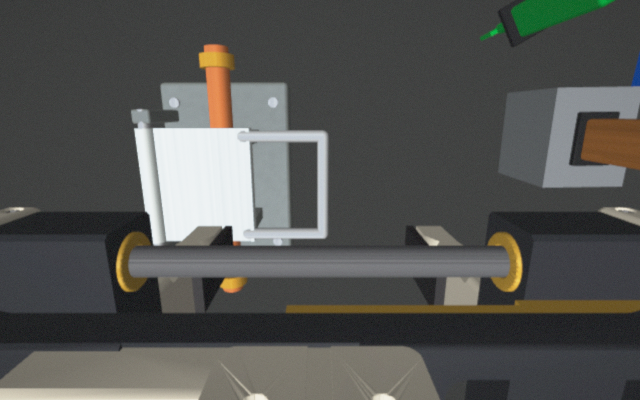

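Call:
drive_tool(newtons=10, rows=[[[0, 0.012, 0], 0, 0.4], [[0, 0.012, -0.05], 0, 0.4], [[0, 0.012, -0.1], 0, 0.4], [[0, 0.012, -0.2], 0, 0.4], [[0, 0.012, -0.3], 0, 0.4], [[0, 0.012, -0.4], 0, 0.4], [[0, 0.012, -0.48], 0, 0.4], [[0, 0.012, -0.51], 0, 0.4], [[0, 0.012, -0.51], 0, 0.0], [[0, 0.012, -0.51], 0, 0.0], [[0, 0.012, -0.51], 0, 0.0], [[0, 0.012, -0.51], 0, 0.0]])

```text
t: 4.1
eef_pos: [0.5471, -0.0669, 0.0749]
ee_rot: [-1.572, -0.002, 0.091]
force: [3.9, -14.5, -0.1]
width: 0.0093
```

Call:
drive_tool(rows=[[[0, 0, 0], 0, 0], [[0, 0, 0], 0, 0], [[0, 0, 0], 0, 0]])

```text
t: 4.4
eef_pos: [0.5471, -0.067, 0.0749]
ee_rot: [-1.572, -0.002, 0.091]
force: [0.9, -5.6, 0.7]
width: 0.0095
```

Call:
drive_tool(rows=[[[0, -0.003, 0.052], 0, 0], [[0.001, -0.01, 0.103], 0, 0], [[0.002, -0.023, 0.153], 0, 0], [[0.004, -0.041, 0.201], 0, 0], [[0.006, -0.063, 0.248], 0, 0], [[0.008, -0.09, 0.292], 0, 0], [[0.011, -0.121, 0.333], 0, 0], [[0.014, -0.156, 0.371], 0, 0], [[0.018, -0.195, 0.405], 0, 0], [[0.021, -0.237, 0.435], 0, 0], [[0.021, -0.237, 0.435], 0, 0], [[0.021, -0.237, 0.435], 0, 0]])

```text
t: 5.6
eef_pos: [0.5527, -0.1376, 0.2046]
ee_rot: [-1.571, -0.001, 0.09]
force: [1.3, -2.1, -2.2]
width: 0.0093
```

Call:
drive_tool(rows=[[[0.004, -0.045, 0.026], 0, 0], [[0.008, -0.092, 0.047], 0, 0], [[0.013, -0.14, 0.063], 0, 0], [[0.017, -0.191, 0.074], 0, 0], [[0.022, -0.242, 0.081], 0, 0], [[0.026, -0.293, 0.082], 0, 0], [[0.031, -0.345, 0.078], 0, 0], [[0.036, -0.395, 0.068], 0, 0], [[0.04, -0.445, 0.054], 0, 0], [[0.042, -0.469, 0.045], 0, 0], [[0.042, -0.469, 0.045], 0, 0], [[0.042, -0.469, 0.045], 0, 0]])

```text
t: 6.8
eef_pos: [0.5651, -0.2781, 0.2173]
ee_rot: [-1.571, 0.0, 0.09]
force: [1.7, -0.7, 0.4]
width: 0.0092
```

Call:
drive_tool(rows=[[[0, 0, 0], 0, 0.7], [[0, 0, 0], 0, 0.7], [[0, 0, 0], 0, 0.7], [[0, 0, 0.05], 0, 0.7], [[0, 0, 0.15], 0, 0.7], [[0, 0, 0.25], 0, 0.7], [[-0.05, 0.37, 0.25], 0, 1], [[-0.05, 0.37, 0.25], 0, 1], [[-0.05, 0.37, 0.25], 0, 1], [[-0.05, 0.37, 0.25], 0, 1], [[-0.05, 0.37, 0.25], 0, 1]])

```text
t: 7.9
eef_pos: [0.5502, -0.1669, 0.2928]
ee_rot: [-1.571, -0.0, 0.092]
force: [0.1, 0.3, 0.1]
width: 0.0868
```

```bash
python3 - <<'E'
from h import *
s=get_state();print(s['t'],s['eef_pos'],s['ee_rot'],s['force'],s['q'])
f=grab_frame('wrist');T=camT(f,s);cv2.imwrite('pics/w2.png',f['img'])
t=grab_frame('top')
print(proj(f,T,[.555,-.168,.079]),proj(t,camT(t),[.555,-.168,.079]))
a=cv2.resize(t['img'][150:310,350:510],None,fx=2.5,fy=2.5,interpolation=2)
cv2.imwrite('pics/w2.png',np.hstack([f['img'][:,100:500],a]))
for r in regions_of(f,'spindle'):print(r['confidence'],r['box'])
E
```

```text
7.9 [ 0.5501712  -0.16689215  0.29277625] [-1.57102876e+00 -1.60697578e-04  9.15774087e-02] [0.13451961 0.30294503 0.06525684] [ 4.57609130e-02  1.58005180e-01 -1.08583619e-01  2.33074098e-04
 -1.30403636e+00 -1.52504127e+00]
[316.50425106 175.60776776] [418.9588505  227.36445501]
0.55 [299.3, 155.1, 339.4, 195.8]
```

View pics/w2.png

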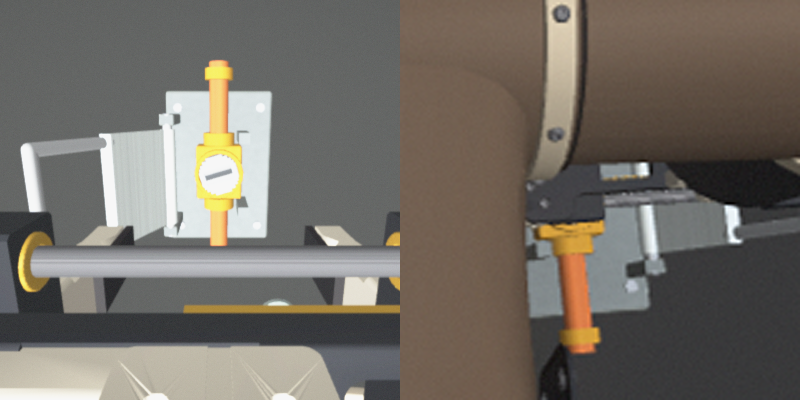

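```bash
cat > slot.py <<'E'
from h import *
def slot(f,T,c=(.555,-.166)):
    # rectify head plane z=.079, 0.2 mm/px, cols=+x rows=+y
    n=300;g=np.array([[c[0]+(i-150)*.0002*1,c[1]+(j-150)*.0002,.079] for i,j in((0,0),(299,0),(299,299),(0,299))])
    P=np.float32([proj(f,T,p) for p in g]);M=cv2.getPerspectiveTransform(P,np.float32([(0,0),(299,0),(299,299),(0,299)]))
    return cv2.warpPerspective(f['img'],M,(n,n),flags=cv2.INTER_CUBIC)
E
python3 - <<'E'
from slot import *
s=get_state();f=grab_frame('wrist');T=camT(f,s)
im=slot(f,T);cv2.imwrite('pics/slot.png',cv2.resize(im,(600,600)))
hsv=cv2.cvtColor(im,cv2.COLOR_BGR2HSV)
br=((hsv[...,1]<60)&(hsv[...,2]>120)).astype(np.uint8)
n,l,st,ce=cv2.connectedComponentsWithStats(br);k=l[150,150] or 1+np.argmax(st[1:,4])
k=1+np.argmin([np.hypot(*(ce[i]-150)) if st[i,4]>2000 else 1e9 for i in range(1,n)])
c=cv2.findContours((l==k).astype(np.uint8),0,2)[0];h=cv2.convexHull(max(c,key=cv2.contourArea))
(cx,cy),r=cv2.minEnclosingCircle(h);m=cv2.moments(h);print('circle',cx,cy,r*.2,'mm', m['m10']/m['m00'],m['m01']/m['m00'],'world',.555+(cx-150)*.0002,-.166+(cy-150)*.0002)
yy,xx=np.mgrid[:300,:300];ins=np.hypot(xx-cx,yy-cy)<.85*r
d=ins&(hsv[...,2]<130);xs,ys=np.nonzero(d)[1],np.nonzero(d)[0]
a=cv2.minAreaRect(np.float32(np.c_[xs,ys]));ev,V=np.linalg.eigh(np.cov(xs,ys));v=V[:,1];print('dark',len(xs),xs.mean(),ys.mean(),a,'angle',np.arctan2(v[1],v[0]))
E
```

```text
circle 143.5028533935547 149.81214904785156 24.10061950683594 mm 142.88647741004033 151.02436325973355 world 0.553700570678711 -0.1660375701904297
dark 0 nan nan ((0.0, 0.0), (0.0, 0.0), 0.0) angle nan
  avg = a.mean(axis, **keepdims_kw)
  ret = um.true_divide(
<stdin>:12: RuntimeWarning: Degrees of freedom <= 0 for slice
  c *= np.true_divide(1, fact)
  c *= np.true_divide(1, fact)
<stdin>:12: RuntimeWarning: Mean of empty slice.
  ret = ret.dtype.type(ret / rcount)
```

View pics/slot.png

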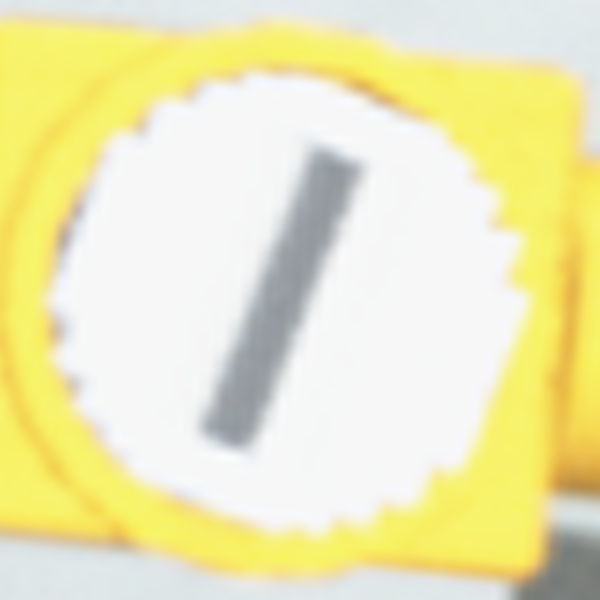

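Call:
drive_tool(rows=[[[-0.1, 0.5, 0], 0.01, 1], [[-0.23, 0.95, 0], 0.01, 1], [[-0.23, 0.95, 0], 0.01, 1], [[-0.23, 0.95, 0], 0.01, 1], [[-0.23, 0.95, 0], 0.01, 1], [[-0.23, 0.95, 0], 0.01, 1], [[-0.23, 0.95, 0], 0.01, 1], [[-0.23, 0.95, 0], 0.01, 1]])

```text
t: 8.9
eef_pos: [0.4811, 0.1186, 0.2925]
ee_rot: [-1.571, 0.0, 0.108]
force: [-0.4, -1.8, -0.9]
width: 0.0877
```

Call:
drive_tool(rows=[[[0, 0.18, -0.05], 0, 1], [[0, 0.18, -0.05], 0, 1], [[0, 0.18, -0.05], 0, 1], [[0, 0.18, -0.05], 0, 1]])

```text
t: 9.3
eef_pos: [0.4815, 0.1708, 0.2775]
ee_rot: [-1.571, 0.0, 0.105]
force: [-0.7, -0.1, 0.0]
width: 0.0877
```

```bash
python3 - <<'E'
from h import *
s=get_state();print(s['t'],s['eef_pos'],s['ee_rot'])
f=grab_frame('wrist');T=camT(f,s)
for n in('driver','stand'):
  for r in regions_of(f,n):print(n,round(r['confidence'],2),r['box'],cv2.minAreaRect(np.argwhere(r['pixels'])[:,::-1].astype(np.float32)))
im=f['img'].copy()
for i in(-1,1):
  for j in(-1,1):
    c,q=np.cos(.105),np.sin(.105)
    for a,b,z,col in((.045,.0375,.08,(0,0,255)),(.018,.013,.173,(0,255,0))):
      x,y=.481+c*a*i-q*b*j,.172+q*a*i+c*b*j
      cv2.circle(im,tuple(int(round(k)) for k in proj(f,T,[x,y,z])),2,col,-1)
cv2.imwrite('pics/w3.png',cv2.resize(im[60:260,170:470],None,fx=2.5,fy=2.5))
E
```

```text
9.3 [0.48151729 0.17078851 0.27752003] [-1.57138629e+00  3.64825863e-04  1.04863095e-01]
driver 0.82 [305.8, 278.8, 343.1, 302.0] ((324.0, 290.5), (27.0, 36.0), 90.0)
driver 0.78 [213.1, 36.2, 288.8, 97.9] ((250.49996948242188, 64.0), (57.10902786254883, 56.423030853271484), 59.036251068115234)
driver 0.74 [304.6, 152.6, 337.4, 215.3] ((321.0, 182.5), (61.0, 32.0), 90.0)
stand 0.87 [287.5, 126.4, 353.0, 212.8] ((320.0, 170.5), (85.0, 70.0), 90.0)
stand 0.77 [395.9, 39.7, 497.8, 133.9] ((446.70794677734375, 85.42079162597656), (94.23002624511719, 97.0161361694336), 5.710593223571777)
```

View pics/w3.png

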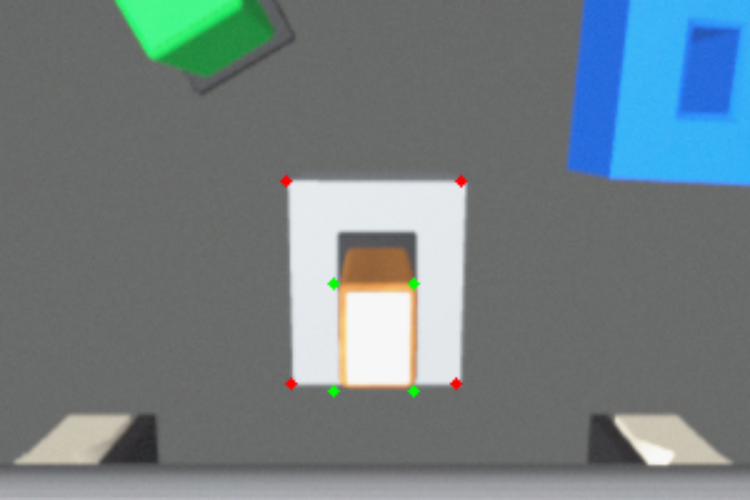

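Call:
drive_tool(newtons=45, rows=[[[0, 0.007, -0.05], 0, 1], [[0, 0.007, -0.15], 0, 1], [[0, 0.007, -0.27], 0, 1], [[0, 0.007, -0.39], 0, 1], [[0, 0.007, -0.49], 0, 1], [[0, 0.007, -0.545], 0, 1], [[0, 0.007, -0.545], 0, 1], [[0, 0.007, -0.545], 0, 0.2], [[0, 0.007, -0.545], 0, 0.2], [[0, 0.007, -0.545], 0, 0.2], [[0, 0.007, -0.545], 0, 0.2], [[0, 0.007, -0.545], 0, 0.2]])

```text
t: 10.65
eef_pos: [0.4813, 0.1743, 0.1146]
ee_rot: [-1.57, -0.001, 0.106]
force: [0.4, 0.3, -0.3]
width: 0.0527
```

Call:
drive_tool(rows=[[[0, 0, 0], 0, 0.2], [[0, 0, 0], 0, 0.2], [[0, 0, 0], 0, 0.2], [[0, 0, 0], 0, 0.2]])

```text
t: 11.05
eef_pos: [0.481, 0.1741, 0.1139]
ee_rot: [-1.571, 0.0, 0.106]
force: [0.3, -0.4, -1.3]
width: 0.0256
```

Call:
drive_tool(rows=[[[0, 0, 0], 0, 0], [[0, 0, 0], 0, 0], [[0, 0, 0], 0, 0], [[0, 0, 0.05], 0, 0], [[0, 0, 0.12], 0, 0], [[0, 0, 0.2], 0, 0], [[0, 0, 0.28], 0, 0], [[0, 0, 0.36], 0, 0], [[0, 0, 0.44], 0, 0], [[0, 0, 0.5], 0, 0], [[0, 0, 0.5], 0, 0], [[0, 0, 0.5], 0, 0]])

```text
t: 12.25
eef_pos: [0.4808, 0.1742, 0.2636]
ee_rot: [-1.57, 0.0, 0.106]
force: [0.1, 0.0, -1.4]
width: 0.0259
```

Call:
drive_tool(rows=[[[0.01, -0.05, 0], -0.03, 0], [[0.03, -0.15, 0], -0.1, 0], [[0.05, -0.25, 0], -0.18, 0], [[0.07, -0.35, 0], -0.26, 0], [[0.09, -0.45, 0], -0.34, 0], [[0.11, -0.55, 0], -0.42, 0], [[0.14, -0.65, 0], -0.5, 0], [[0.16, -0.75, 0], -0.58, 0], [[0.18, -0.85, 0], -0.66, 0], [[0.2, -0.93, 0], -0.74, 0], [[0.21, -0.97, 0], -0.8, 0], [[0.22, -1, 0], -0.838, 0]])

```text
t: 13.45
eef_pos: [0.5462, -0.1277, 0.2624]
ee_rot: [-1.573, 0.001, -1.217]
force: [-0.3, 1.2, -1.5]
width: 0.0259
```

Call:
drive_tool(rows=[[[0.02, -0.06, 0], 0, 0], [[0.023, -0.13, 0], 0, 0], [[0.023, -0.133, 0], 0, 0], [[0.023, -0.133, 0], 0, 0], [[0.023, -0.133, 0], 0, 0], [[0.023, -0.133, 0], 0, 0]])

```text
t: 14.05
eef_pos: [0.5538, -0.1653, 0.2638]
ee_rot: [-1.571, 0.0, -1.21]
force: [0.5, 0.2, -1.4]
width: 0.026
```

```bash
python3 - <<'E'
from h import *
s=get_state();print(s['t'],s['eef_pos'],s['ee_rot'],s['q'],s['width'])
f=grab_frame('wrist');T=camT(f,s);d=grab_frame('side')
im=f['img'].copy();tip=np.array(s['eef_pos']);tip[2]-=.101
print(proj(f,T,tip),proj(f,T,[.554,-.166,.079]),proj(d,camT(d),tip),proj(d,camT(d),[.554,-.166,.079]))
b=d['img'][130:330,210:410]
cv2.imwrite('pics/w4.png',np.hstack([f['img'][:,150:550],cv2.resize(b,(400,400),interpolation=2)]))
E
```

```text
14.05 [ 0.55382144 -0.16534484  0.26382706] [-1.57109359e+00  1.98957358e-04 -1.21005591e+00] [ 4.80648801e-02  1.77766187e-01 -1.49513422e-01 -1.03343431e-04
 -1.24386077e+00 -2.82888389e+00] 0.025954854492284928
[319.35937796 196.56232954] [319.13776317 177.48818408] [304.41179222 213.30923106] [304.12357605 253.75259442]
```

View pics/w4.png

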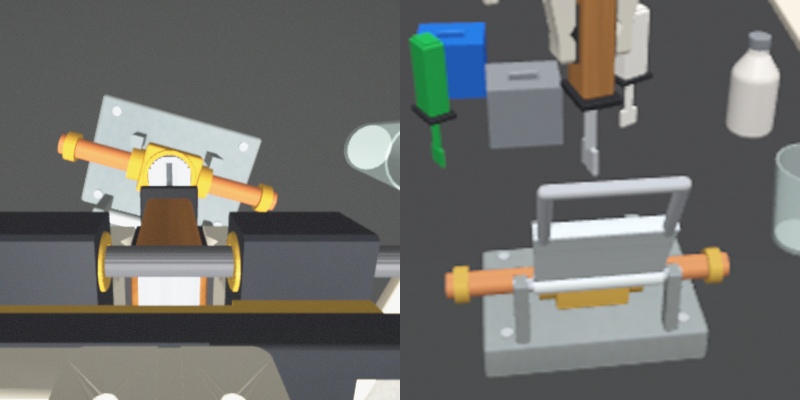

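Call:
drive_tool(rows=[[[0, 0, -0.05], 0, 0], [[0, 0, -0.13], 0, 0], [[0, 0, -0.2], 0, 0], [[0, 0, -0.25], 0, 0], [[0, 0, -0.265], 0, 0], [[0, 0, -0.275], 0, 0], [[0, 0, -0.285], 0, 0], [[0, 0, -0.29], 0, 0], [[0, 0, -0.295], 0, 0], [[0, 0, -0.3], 0, 0], [[0, 0, -0.305], 0, 0], [[0, 0, -0.305], 0, 0]])

```text
t: 15.35
eef_pos: [0.5539, -0.1658, 0.1725]
ee_rot: [-1.571, 0.0, -1.21]
force: [-0.0, -0.2, -1.1]
width: 0.0259
```

Call:
drive_tool(rows=[[[0, 0, -0.004], 0, 0], [[0, 0, -0.008], 0, 0], [[0, 0, -0.011], 0, 0], [[0, 0, -0.011], 0, 0], [[0, 0, -0.011], 0, 0]])

```text
t: 15.85
eef_pos: [0.5541, -0.1658, 0.1699]
ee_rot: [-1.57, -0.0, -1.21]
force: [-1.0, 1.4, 5.4]
width: 0.0257
```

Call:
drive_tool(rows=[[[0, 0, 0], 0.04, 0], [[0, 0, 0], 0.1, 0], [[0, 0, 0], 0.16, 0], [[0, 0, 0], 0.22, 0], [[0, 0, 0], 0.28, 0], [[0, 0, 0], 0.34, 0], [[0, 0, 0], 0.4, 0], [[0, 0, 0], 0.46, 0], [[0, 0, 0], 0.52, 0], [[0, 0, 0], 0.58, 0], [[0, 0, 0], 0.64, 0], [[0, 0, 0], 0.64, 0]])

```text
t: 17.05
eef_pos: [0.5541, -0.1664, 0.1698]
ee_rot: [-1.572, -0.001, -0.203]
force: [-1.0, -2.0, 5.0]
width: 0.0258
```

```bash
python3 - <<'E'
from h import *
s=get_state();print(s['t'],s['eef_pos'],s['ee_rot'],s['force'],s['moment'],s['width'])
E
```

```text
17.05 [ 0.55407272 -0.16636727  0.16982639] [-1.57168279e+00 -5.28265178e-04 -2.03479115e-01] [-1.01454134 -2.0472759   5.00294645] [-1.0249664   0.83426009  0.04519088] 0.02578189911386124
```

Turning well, blade still at floor height. Finish the turn with a little overshoot for slot play.

Call:
drive_tool(rows=[[[0, 0, 0], 0.05, 0], [[0, 0, 0], 0.1, 0], [[0, 0, 0], 0.14, 0], [[0, 0, 0], 0.17, 0], [[0, 0, 0], 0.2, 0], [[0, 0, 0], 0.22, 0], [[0, 0, 0], 0.235, 0], [[0, 0, 0], 0.245, 0], [[0, 0, 0], 0.245, 0], [[0, 0, 0], 0.245, 0], [[0, 0, 0], 0.245, 0]])

```text
t: 18.15
eef_pos: [0.5541, -0.1666, 0.1699]
ee_rot: [-1.572, -0.0, 0.177]
force: [-2.5, -3.0, 4.4]
width: 0.0258
```

```bash
python3 - <<'E'
from h import *
s=get_state();print(s['t'],s['eef_pos'],s['ee_rot'],s['force'],s['moment'],s['width'])
E
```

```text
18.15 [ 0.55413742 -0.16655398  0.16988066] [-1.57215449e+00 -1.55362062e-04  1.76970127e-01] [-2.54157584 -2.9613576   4.38974747] [-1.49277914  0.7995059  -0.02919496] 0.025831412081081345
```

Call:
drive_tool(rows=[[[0, 0, 0], 0.02, 0], [[0, 0, 0], 0.04, 0], [[0, 0, 0], 0.05, 0], [[0, 0, 0], 0.05, 0], [[0, 0, 0], 0.05, 0]])

```text
t: 18.65
eef_pos: [0.5541, -0.1666, 0.1699]
ee_rot: [-1.572, -0.0, 0.256]
force: [-1.9, -3.8, 5.4]
width: 0.0258
```

```bash
python3 - <<'E'
from slot import *
s=get_state();print(s['t'],s['eef_pos'],s['ee_rot'],s['force'],s['moment'],s['width'])
f=grab_frame('wrist');T=camT(f,s)
cv2.imwrite('pics/w5.png',f['img'])
E
```

```text
18.65 [ 0.55413816 -0.16657764  0.16985621] [-1.57215995e+00 -7.49200907e-05  2.55626937e-01] [-1.89212161 -3.81398888  5.38866823] [-1.68078684  0.78044465 -0.19123622] 0.02581605619212157
```

Call:
drive_tool(rows=[[[0, 0, 0], -0.03, 0], [[0, 0, 0], -0.06, 0], [[0, 0, 0], -0.08, 0], [[0, 0, 0], -0.08, 0], [[0, 0, 0.02], -0.08, 0], [[0, 0, 0.05], -0.08, 0], [[0, 0, 0.1], -0.08, 0], [[0, 0, 0.17], -0.08, 0], [[0, 0, 0.25], -0.08, 0], [[0, 0, 0.31], -0.08, 0], [[0, 0, 0.31], -0.08, 0], [[0, 0, 0.31], -0.08, 0]])

```text
t: 19.9
eef_pos: [0.5539, -0.1654, 0.2622]
ee_rot: [-1.57, -0.001, 0.132]
force: [0.4, 0.5, -2.5]
width: 0.0259
```

Call:
drive_tool(rows=[[[-0.02, 0.1, 0], 0, 0], [[-0.06, 0.25, 0], 0, 0], [[-0.1, 0.4, 0], 0, 0], [[-0.14, 0.55, 0], 0, 0], [[-0.18, 0.7, 0], 0, 0], [[-0.2, 0.85, 0], -0.01, 0], [[-0.22, 0.95, 0], -0.02, 0], [[-0.235, 0.99, 0], -0.024, 0], [[-0.235, 0.99, 0], -0.024, 0], [[-0.235, 0.99, 0], -0.024, 0]])

```text
t: 20.9
eef_pos: [0.483, 0.1311, 0.2614]
ee_rot: [-1.571, 0.002, 0.096]
force: [0.7, -0.6, -1.1]
width: 0.0258
```

```bash
python3 - <<'E'
from slot import *
s=get_state();print(s['t'],s['eef_pos'],s['ee_rot'],s['width'])
t=grab_frame('top');T=camT(t)
im=cv2.resize(slot(t,T,(.554,-.166)),(400,400));b=cv2.resize(t['img'][160:360,220:420],(400,400),interpolation=2)
cv2.imwrite('pics/t6.png',np.hstack([im,b]))
E
```

```text
20.9 [0.48299714 0.13113002 0.26135121] [-1.57142631e+00  1.54374562e-03  9.59548130e-02] 0.025767392883362585
```

View pics/t6.png

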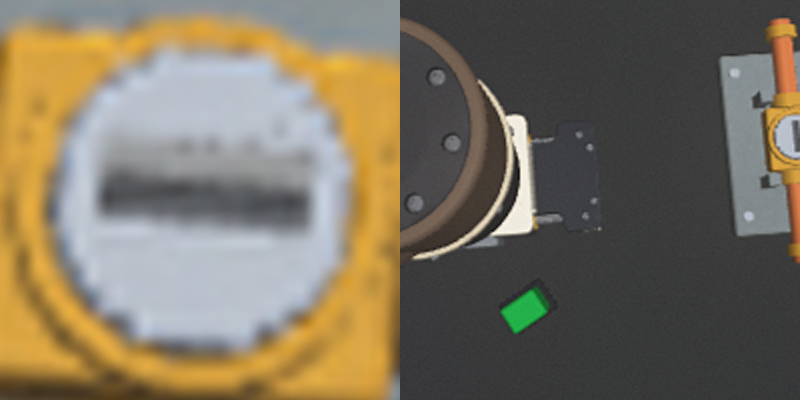

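Call:
drive_tool(rows=[[[-0.003, 0.06, 0], 0.006, 0], [[-0.007, 0.12, 0], 0.006, 0], [[-0.007, 0.143, 0], 0.006, 0], [[-0.007, 0.143, 0], 0.006, 0], [[-0.007, 0.143, 0], 0.006, 0], [[-0.007, 0.143, 0], 0.006, 0], [[-0.007, 0.143, 0], 0.006, 0]])

```text
t: 21.65
eef_pos: [0.4814, 0.1735, 0.2623]
ee_rot: [-1.571, 0.0, 0.104]
force: [-0.2, 0.6, -1.2]
width: 0.0257
```

```bash
python3 - <<'E'
from h import *
s=get_state();print(s['t'],s['eef_pos'],s['ee_rot'],s['width'],s['force'])
f=grab_frame('side');T=camT(f);tip=np.array(s['eef_pos'])-[0,0,.101]
print(proj(f,T,tip))
u,v=proj(f,T,tip).astype(int);cv2.imwrite('pics/s7.png',cv2.resize(f['img'][v-70:v+80,u-75:u+75],(600,600),interpolation=2))
E
```

```text
21.65 [0.48141888 0.1735092  0.26230031] [-1.57082285e+00  2.78053484e-05  1.03769265e-01] 0.0256506404672782 [-0.15998695  0.61316935 -1.15310798]
[269.65102483 136.03485229]
```

View pics/s7.png

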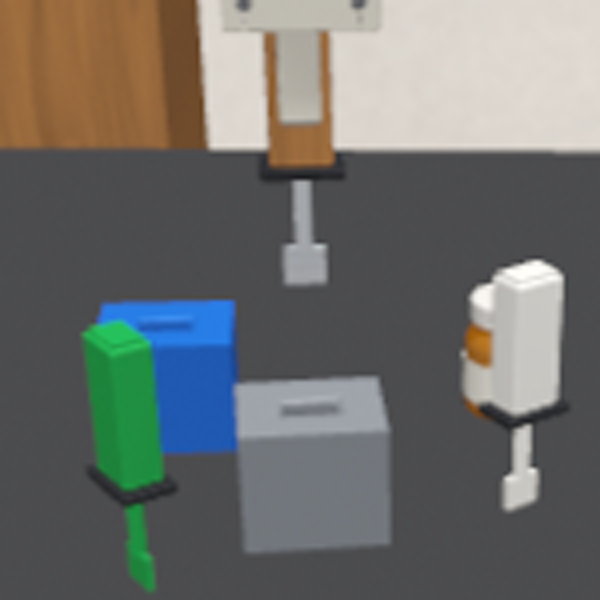

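Call:
drive_tool(rows=[[[0, 0, -0.06], 0, 0], [[0, 0, -0.15], 0, 0], [[0, 0, -0.22], 0, 0], [[0, 0, -0.25], 0, 0], [[0, 0, -0.28], 0, 0], [[0, 0, -0.31], 0, 0], [[0, 0, -0.35], 0, 0], [[0, 0, -0.4], 0, 0], [[0, 0, -0.44], 0, 0], [[0, 0, -0.47], 0, 0], [[0, 0, -0.485], 0, 0], [[0, 0, -0.485], 0, 0]])

```text
t: 22.9
eef_pos: [0.4812, 0.174, 0.1162]
ee_rot: [-1.571, 0.001, 0.104]
force: [0.9, 0.3, -1.5]
width: 0.0256
```

Call:
drive_tool(rows=[[[0, 0, -0.004], 0, 0], [[0, 0, -0.008], 0, 0], [[0, 0, -0.011], 0, 0], [[0, 0, -0.011], 0, 0], [[0, 0, -0.011], 0, 0]])

```text
t: 23.4
eef_pos: [0.4817, 0.1744, 0.1139]
ee_rot: [-1.57, -0.001, 0.105]
force: [-1.1, -0.4, 2.7]
width: 0.0258
```

Flange is down on the stand (≈4 N support). Release and withdraw.

Call:
drive_tool(newtons=10, rows=[[[0, 0, 0], 0, 0.4], [[0, 0, 0], 0, 0.6], [[0, 0, 0], 0, 1], [[0, 0, 0], 0, 1], [[0, 0, 0], 0, 1], [[0, 0, 0], 0, 1], [[0, 0, 0.1], 0, 1], [[0, 0, 0.25], 0, 1], [[0, 0, 0.4], 0, 1], [[0, 0, 0.5], 0, 1], [[0, 0, 0.5], 0, 1], [[0, 0, 0.5], 0, 1]])

```text
t: 24.6
eef_pos: [0.4814, 0.1743, 0.2639]
ee_rot: [-1.57, -0.001, 0.104]
force: [-0.1, -0.2, -0.9]
width: 0.0876
```

Call:
drive_tool(rows=[[[0, -0.15, 0], 0, 1], [[0, -0.3, 0], 0, 1], [[0, -0.45, 0], 0, 1], [[0, -0.5, 0], 0, 1], [[0, -0.5, 0], 0, 1]])

```text
t: 25.1
eef_pos: [0.4805, 0.022, 0.2621]
ee_rot: [-1.571, 0.002, 0.102]
force: [0.8, 0.9, -0.3]
width: 0.0874
```

```bash
python3 - <<'E'
from h import *
s=get_state();print(s['t'],s['eef_pos'],s['force'],s['width'])
f=grab_frame('side');g=grab_frame('top');cv2.imwrite('pics/s8.png',np.hstack([cv2.resize(f['img'][110:330,190:410],(400,400),interpolation=2),cv2.resize(g['img'][80:340,210:470],(400,400),interpolation=2)]))
E
```

```text
25.1 [0.4804666  0.02203558 0.26206201] [ 0.81564365  0.85977284 -0.3392805 ] 0.08740876084902029
```

View pics/s8.png

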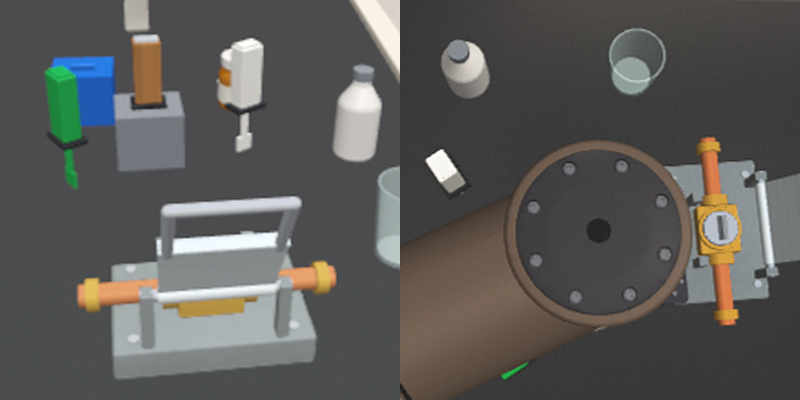

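The picture shows the driver upright with its flange on the stand, the guard open, the slot in line with the pipe, and the bystanders where they were.

```bash
python3 -c "
from station import job_done;print(job_done())"
```

```text
the job is handed in; nothing more can be done
None
```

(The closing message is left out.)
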